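# Hang the slide carrier to drain behind the drop tongue

### The job

Lift the slide carrier out of the glass staining dish and hang it by its eye on the peg of the draining stand, pushing it in past the hinged drop tongue until the tongue swings down again in front of the eye. Prove that it is caught by drawing it back against the tongue with a gentle pull of about 3 newtons, then let go so that it hangs still and upright. There are glass slides in it: feel your way on with light forces of a few newtons (never over 20), keep it level and do not disturb the bottle, the timer or the dish.

Things in the scene. Friction and masses are not known exactly. Their poses are not given: they have to be found in the camera images.
- carrier: Slide carrier, about 0.2 kg, standing in the dish (underside 4 mm above the bench): open rack of upright glass slides, 36 x 90 x 32 mm (x, y, z), between white end plates; a steel wire bail rises from them to a flat white head. Origin: centre of the underside, z up. Same after a half turn about z.
- grip (a point): Place to grip the carrier's head, 120 mm above the carrier's origin. The head is a plate 10 mm thick (x) and 30 mm wide (y), from 70 to 135 mm above the origin. Grip it from above across the 30 mm (flat flanks, a finger on either side in y). Axes as the carrier's.
- eye (a point): Centre of the eye, a window through the head along x, 112 mm above the carrier's origin: 16 mm wide (y), 17 mm high (8.5 mm up and down from here), upper corners cut at 45 degrees by 5 mm, lower edge rounded. Hung, the upper edge rests on the peg, this point about 3 mm below the peg's axis. Axes as the carrier's.
- dish: Open glass staining dish, 54 x 108 mm (x, y) and 46 mm high, walls and floor 4 mm, loose on the bench, 0.45 kg. Origin: centre of the underside. The carrier stands in it with about 3 to 5 mm to spare on each side. The dish stays on the bench.
- stand: Draining stand, fixed: grey base with a steel drip tray (x -88 to 118 mm, y +-63 mm, 21 mm high) and a 12 mm steel rod at x = 95 mm. A boss clamped on the rod carries a level peg that points along the stand's -x (robot side) at y = 0. Origin: on the bench, straight below the tongue's hinge pin, which crosses the peg's axis; z up.
- rod_top (a point): Top of the stand's rod, 262 mm above the bench. Below it the aluminium boss (32 mm high, from 80 to 110 mm along the stand's x) is clamped at any height: the peg's axis lies 180 to 240 mm above the bench, differs every time and is NOT measured. Find it by feel or by eye. It does not slip under working forces.
- tray (a point): Point on the drip tray straight below the tongue's pin, 12 mm above the bench, axes as the stand's. Peg measured along the stand's x from here: blunt tip, 4 mm thick, at -30 mm; tapers up to its full 11 mm diameter at -18 mm; pin at 0; a collar of 20 mm diameter, its face at +36 mm, ends the way in (eye's centre at +31 mm).
- tongue (a joint): Drop tongue: steel finger 5.6 mm thick hanging from the pin, reaching 25 mm below the peg's axis. 0 = straight down (cannot swing to -x). The eye's lower edge swings it in and up (under 1 N, to 1.45 at most); it drops by its weight once the eye's centre is 22 to 30 mm past the pin. Pulled back, the head meets it with the eye's centre 8 mm past the pin.
- reagent_bottle: Amber reagent bottle with black cap, 44 mm across, 92 mm high, standing near the dish; leave it alone. Origin: centre of the underside.
- bench_timer: White bench timer lying flat, 60 x 66 x 19 mm, near the dish; leave it alone. Origin: centre of the underside.

How it is judged (in metres and radians):
On the way, in this order (a step that is already met when the one before it is completed fails the run):
1. the carrier is lifted clear of the dish (height (world z) of carrier above 0.06 m), for 0.2 s.
2. the eye, on the peg, swings the tongue up (value of joint tongue above 0.6 rad and contact force between carrier and tongue_c0 above 0.02 N), for 0.02 s.
3. the tongue has dropped in front of the eye (x of eye in the frame of stand between 0.0065 and 0.034 m and y of eye in the frame of stand between -0.006 and 0.006 m and height (world z) of eye above 0.165 m and value of joint tongue below 0.12 rad), for 0.1 s.
4. the carrier is drawn back against the hanging tongue, with 1.5 N or more (all of step 3 and contact force between carrier and tongue_c0 above 1.5 N), for 0.1 s.
At the end, for the whole second after the job is handed in: The carrier hangs on the peg, released and still (under 0.05 m/s), upright within 0.2 rad: the eye's centre between 6.5 and 34 mm inside the tongue's pin, within 6 mm of the peg's line sideways and over 165 mm above the bench, and the tongue hangs down (under 0.12 rad) in front of the eye (all of step 3 and angle between carrier's own z axis and vertical below 0.2 rad and linear speed of carrier below 0.05 m/s and contact force between carrier and the fingers below 0.05 N); the robot touches nothing.
It fails at once if the carrier is jarred: over 20 N between it and the stand (contact force between carrier and stand above 20 N).
It fails at once if the carrier is tipped more than 0.5 rad (angle between carrier's own z axis and vertical above 0.5 rad).
It fails at once if the reagent bottle is moved more than 30 mm (distance of reagent_bottle from where it was at the start of the episode above 0.03 m).
It fails at once if the timer is moved more than 30 mm (distance of bench_timer from where it was at the start of the episode above 0.03 m).
It fails at once if the dish is moved more than 40 mm (distance of dish from where it was at the start of the episode above 0.04 m).
It also fails if it takes over 72 s, if anything falls off the work surface, if the arm or the gripper's body presses on something with over 40 N, if the wrist force passes 120 N, or if a joint passes its speed limit or range.

### The arm

A 7-joint arm with a two-finger parallel gripper is mounted at the origin on a cart in front of the work surface, level with it; the furniture and walls round the work are solid. World frame = base frame: x ahead of the robot, y to its left, z up, the work surface at z = 0. Lengths are in mm, angles in rad, forces in N, time in s.
With the tool pointing down it reaches from about 400 to 900 mm from the base axis. Payload 5.6 kg.
Tool frame: the origin (TCP) lies midway between the tips of the shut fingers; the grasp point (between the pads) lies 19 mm behind it; x points along the fingers, y is the direction in which the jaws open and shut, and the axes are right-handed (so a half turn about x gives the same grasp; the last joint's range is limited). The gripper opens to 92 mm and grips with 3 to 60 N. Pads are 20 mm wide; open, the fingers measure 128 mm over their backs; the gripper's body (75 mm by 189 mm) begins 69 mm behind the grasp point.
Start: joints at [1.111, 0.468, -0.012, 1.603, 0.006, 1.071, -0.056], TCP at [263.104, -594.379, 178.292] pointing down, gripper open.
Joint ranges: [-2.53, 2.53], [-0.31, 2.02], [-1.57, 1.55], [0.28, 2.44], [-1.29, 4.43], [0.15, 1.84], [-2.92, 2.92]. Speed limits (rad/s): [2.57, 2.57, 3.14, 3.14, 3.14, 3.14, 3.14].

### API

Orientations are given as a rotation vector (axis times angle).
In Python, from cell import robot, grip, kin, viewer gives the robot as it stands. Calls block until the motion is done:
- robot.movep(position, orientation): joint-space move of the TCP to a pose.
- robot.servo_line(position, feed=150, rotation=None): straight line of the TCP; rotation=None keeps the orientation; feed is the mean speed in mm/s.
- robot.goto_joints(angles): joint-space move.
- grip(opening, newtons=None): opening from 0.0 (shut) to 1.0 (fully open); newtons is the grip in N (None keeps the last); returns when the fingers have stopped.
- robot.hold(seconds).
- kin.ik(position, orientation): joint angles nearest the present ones, or None.
- robot.observe(): the state.
- viewer.read_camera(name): name is "side" or "top" or "wrist"; returns the picture (420x560x3 uint8, red, green, blue); there is no depth.
- viewer.camera_info(name): a dict with "camera_matrix" (3x3 intrinsics, pixels), "R" (3x3) and "t" (3): a world point X has camera coordinates R X + t. Camera axes: x right, y down, z forward; pixel columns grow to the right and rows downward; lengths in mm; the calibration is good to about 2 mm. A picture is of the moment at which its call begins: read the wrist's pose just before it. camera_info takes no time and is no camera call; for the wrist camera it gives the pose at the moment of the call.
A pose or a line that the arm cannot do raises robot.IKError and nothing moves.
- robot.job_done(): hands the job in, once; it reports no verdict.
Trained networks look in the newest picture that a camera, given by its name, has taken for a name from the list of things; names that differ only in an ending like _2 or _b are one class to them, and where a whole thing is asked for, a point or a joint stands for the part that bears it (a point fixed in the world has none). Each returns a list of dicts, best first, with "confidence" (0 to 1); they miss things now and then, are a little off and sometimes report something else, mostly with a low value. They report only what shows in the picture. A call takes as long as a camera call.
- viewer.silhouettes(name, camera): "mask" (420x560 bool, what is visible of it).
- viewer.pinpoint(name, camera): "at" ([x, y, z] in mm, in the coordinates of the camera as it stood for that picture, good to about 4 mm: a listed point, or the origin of a listed thing).
The state is a dict: "t": time; "joints": joint angles; "joint_velocities": joint speeds; "joint_torque": joint torques, N m; "tcp_pos": TCP position; "tcp_rot": TCP orientation; "contact_force": force on the tool from outside, world axes, zero at the start; "wrist_torque": the same for the moment, N m; "grip_width": opening from 0.0 (shut) to 1.0 (fully open).
Only numpy, scipy, OpenCV 4.12 (cv2) and the standard library are available. Lean on these libraries where they do the work, as an engineer would, in place of code of your own. Each camera call takes 0.05 s, during which the arm holds its last target.

## Working session

There is one attempt and no reset: what is moved stays moved. The work goes in short steps, each a Python script; the robot and the scene stay as the last script left them, time stands still between calls to the robot, and variables do not carry over. Pictures are saved under pics/ and viewed, and the job is handed in when it is done.

```bash
ls; mkdir -p pics; python3 - <<'E'
from cell import robot, grip, kin, viewer
import cv2, numpy as np
o=robot.observe(); print(o['t'],o['tcp_pos'],o['tcp_rot'],o['contact_force'],o['grip_width'])
for c in ['side','top','wrist']:
    im=viewer.read_camera(c); cv2.imwrite(f'pics/a_{c}.png',im[:,:,::-1])
    ci=viewer.camera_info(c); R=np.array(ci['R']);t=np.array(ci['t'])
    print(c,-R.T@t, R[2])
    for n in (['eye','carrier','grip','dish','tray','stand','rod_top','tongue','reagent_bottle','bench_timer'] if c!='wrist' else []):
        for r in viewer.pinpoint(n,c)[:2]:
            print(n,round(r['confidence'],2),np.round(R.T@(np.array(r['at'])-t),1))
print(robot.observe()['t'])
E
```

```text
pics
0.0 [ 262.80925773 -593.79281845  177.33561581] [ 1.99185453  0.42301292 -1.99284934] [ 0.28225835  0.48192383 -0.22100514] 0.9995335884368446
side [-18.36441193 750.47543363 920.62719087] [ 0.46539589 -0.61780321 -0.63381847]
eye 0.57 [ 522.3 -295.1  116. ]
carrier 0.92 [ 520.5 -292.6    4.7]
grip 0.57 [ 522.6 -294.8  123.7]
dish 0.82 [ 523.7 -295.1   -0.8]
tray 0.85 [494.3 155.   10.9]
stand 0.65 [497.3 149.    0.7]
stand 0.63 [ 520.4 -293.7   -1. ]
rod_top 0.94 [585.8 175.9 262.9]Traceback (most recent call last):
  File "<stdin>", line 9, in <module>
ValueError: it knows: bench_timer, carrier, dish, eye, grip, reagent_bottle, rod_top, stand, tray
```

```bash
python3 - <<'E'
from cell import robot, grip, kin, viewer
import cv2, numpy as np
for c in ['side','top']:
    im=viewer.read_camera(c); cv2.imwrite(f'pics/b_{c}.png',im[:,:,::-1])
    ci=viewer.camera_info(c); R=np.array(ci['R']);t=np.array(ci['t'])
    print(c,-R.T@t, R[2])
    for n in ['eye','carrier','grip','dish','tray','stand','rod_top','reagent_bottle','bench_timer']:
        for r in viewer.pinpoint(n,c)[:2]:
            print(n,round(r['confidence'],2),np.round(R.T@(np.array(r['at'])-t),1))
print(robot.observe()['t'])
E
```

```text
side [-18.36441193 750.47543363 920.62719087] [ 0.46539589 -0.61780321 -0.63381847]
carrier 0.64 [ 523.2 -292.6    0.6]
grip 0.78 [ 523.5 -295.7  122.3]
dish 0.86 [ 524.  -293.9   -3. ]
tray 0.61 [497.2 153.3  12.2]
stand 0.95 [494.4 153.9   1.6]
rod_top 0.62 [588.5 175.6 262.7]
reagent_bottle 0.68 [ 563.7 -414.9   -0.8]
bench_timer 0.66 [ 559.7 -164.9    0.9]
bench_timer 0.43 [ 521.5 -295.8  116.4]
top [ 426.92456171  -23.9981239  1328.48140899] [ 0.12753719  0.00930805 -0.99179011]
eye 0.63 [ 525.2 -293.2  112.6]
eye 0.35 [ 517.2 -295.5    5.3]
carrier 0.89 [ 518.2 -293.9    3.8]
grip 0.69 [ 520.6 -293.4  126.1]
dish 0.91 [ 520.4 -294.5   -1.7]
tray 0.87 [499.5 150.3  14.5]
stand 0.95 [498.7 151.6   2. ]
rod_top 0.72 [581.1 182.8 256.2]
reagent_bottle 0.66 [ 521.1 -292.8  113.3]
reagent_bottle 0.34 [ 517.3 -293.5  127.3]
bench_timer 0.7 [ 557.9 -168.1    0.8]
1.4
```

View pics/a_side.png

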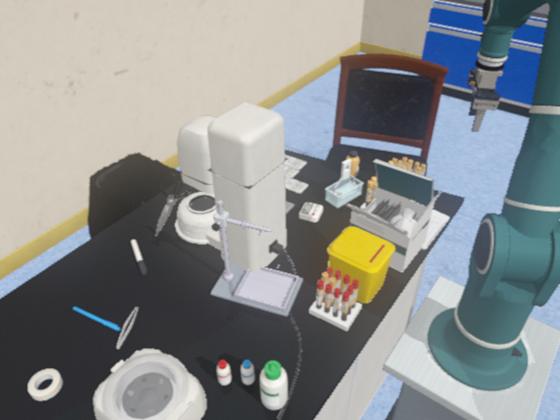

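```bash
python3 -c "
import cv2
a=cv2.imread('pics/b_top.png');cv2.imwrite('pics/b_top2.png',a)"
```

```text
(no output)
```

View pics/b_top.png

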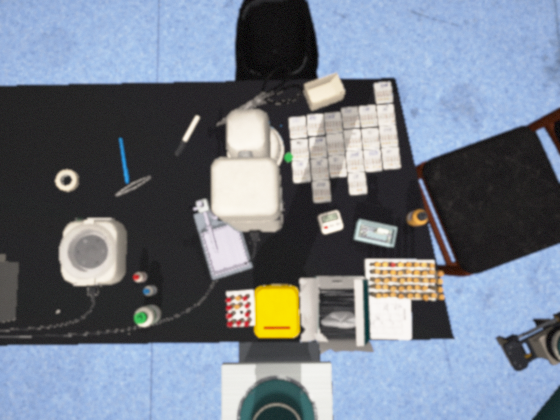

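```bash
python3 - <<'E'
import cv2
a=cv2.imread('pics/a_side.png');cv2.imwrite('pics/s1.png',cv2.resize(a[90:320,180:380],None,fx=4,fy=4,interpolation=cv2.INTER_CUBIC)[:, :800][:920][0:600])
cv2.imwrite('pics/s2.png',cv2.resize(a[190:320,190:320],None,fx=4.6,fy=4.6,interpolation=cv2.INTER_CUBIC))
a=cv2.imread('pics/b_top.png');cv2.imwrite('pics/t1.png',cv2.resize(a[140:290,180:380],None,fx=4,fy=4,interpolation=cv2.INTER_CUBIC))
E
```

```text
(no output)
```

View pics/s1.png

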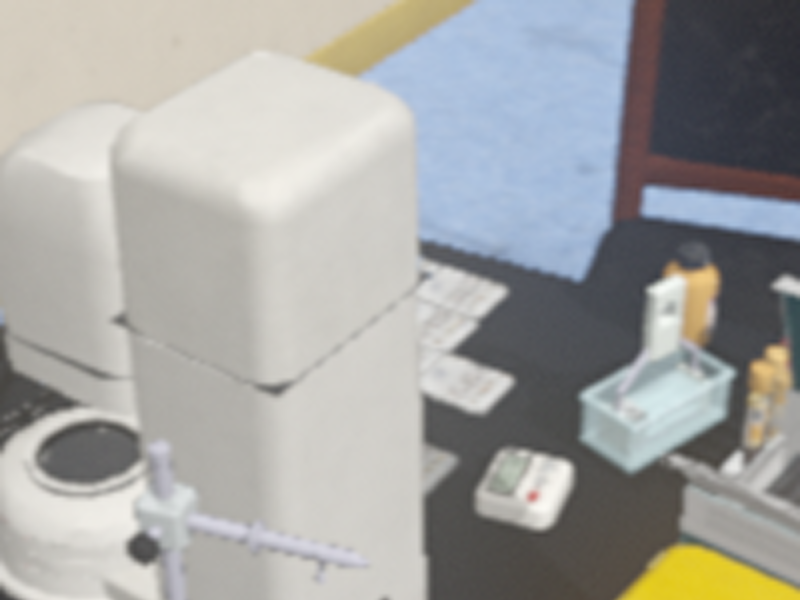

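View pics/s2.png

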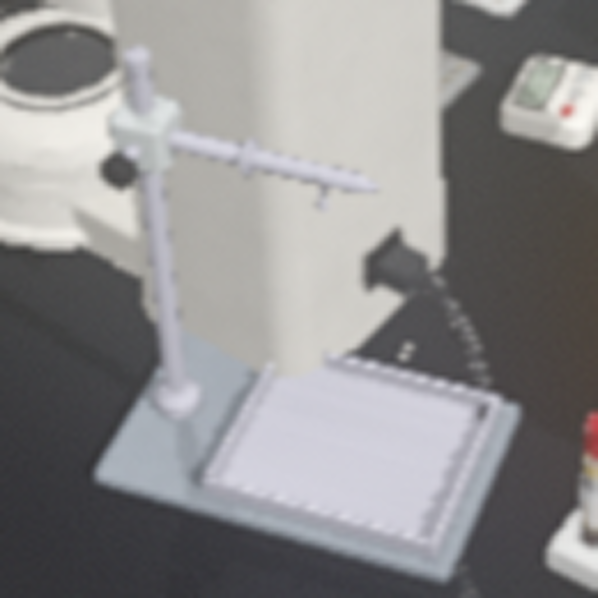

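View pics/t1.png

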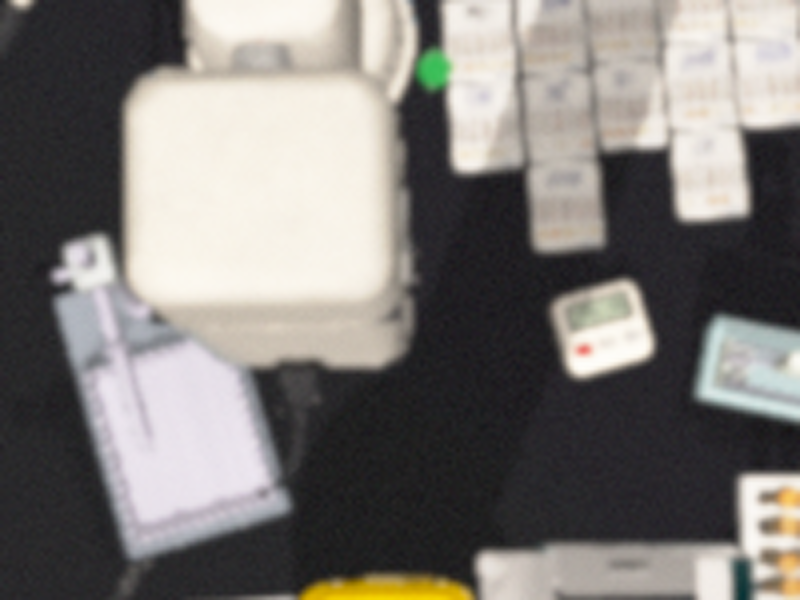

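```bash
cat > h.py <<'E'
import numpy as np, cv2
from cell import robot, grip, kin, viewer
def ray(c,px,ci=None):
    ci=ci or viewer.camera_info(c);K=np.array(ci['camera_matrix']);R=np.array(ci['R']);t=np.array(ci['t'])
    d=R.T@np.linalg.inv(K)@np.array([px[0],px[1],1.]);o=-R.T@t
    return o,d/np.linalg.norm(d)
def atz(c,px,z,ci=None):
    o,d=ray(c,px,ci);return o+d*(z-o[2])/d[2]
def tri(r):
    A=sum(np.eye(3)-np.outer(d,d) for o,d in r);b=sum((np.eye(3)-np.outer(d,d))@o for o,d in r)
    X=np.linalg.solve(A,b);return X,[np.linalg.norm(np.cross(X-o,d)) for o,d in r]
def proj(c,X,ci=None):
    ci=ci or viewer.camera_info(c);K=np.array(ci['camera_matrix']);p=K@(np.array(ci['R'])@np.array(X)+np.array(ci['t']));return p[:2]/p[2]
def s1(p): return (180+p[0]/4,90+p[1]/4)
def s2(p): return (190+p[0]/4.6,190+p[1]/4.6)
def t1(p): return (180+p[0]/4,140+p[1]/4)
E
python3 - <<'E'
from h import *
# device top corner nearest: side s1(255,205) ; top t1(128,300)
print('frontleft',tri([ray('side',s1((250,200))),ray('top',t1((133,295)))]))
print('frontright',tri([ray('side',s1((405,110))),ray('top',t1((385,295)))]))
print('backleft',tri([ray('side',s1((118,150))),ray('top',t1((133,80)))]))
print('base side corner z0',atz('side',s2((295,375)),0),atz('side',s2((295,375)),21))
print('base top', [atz('top',t1(p),0) for p in [(240,365),(405,365)]])
# peg
print('peg tip',tri([ray('side',s2((378,188))),ray('top',t1((155,450)))]))
print('collar',tri([ray('side',s2((248,157))),ray('top',t1((118,350)))]))
print('rod top',atz('side',s2((136,52)),262), atz('top',t1((84,258)),262))
print('base corners side',[atz('side',s2(p),0) for p in [(98,485),(447,580),(520,415)]])
print('base corners top',[atz('top',t1(p),5) for p in [(130,558),(290,508),(57,300)]])
print('tongue lower side', s2((322,205)))
E
```

```text
frontleft (array([543.93612   , 124.44741743, 407.45584137]), [np.float64(5.624569899938632), np.float64(5.624569899938768)])
frontright (array([542.35220141,  -8.52616099, 401.32046144]), [np.float64(5.227575359099917), np.float64(5.227575359100168)])
backleft (array([654.1741949 , 120.71077812, 400.32850041]), [np.float64(3.14136536809533), np.float64(3.14136536809538)])
base side corner z0 [548.45921727 119.48326661   0.        ] [535.52966627 133.87653638  21.        ]
base top [array([534.57060099, 104.17699612,   0.        ]), array([532.64878313, -20.26222686,   0.        ])]
peg tip (array([465.88455224, 139.3159441 , 204.86476604]), [np.float64(1.3300082134457736), np.float64(1.3300082134457705)])
collar (array([529.47854829, 162.51659184, 208.80432625]), [np.float64(1.2716176919977566), np.float64(1.271617691997803)])
rod top [583.66247931 179.8966077  262.        ] [580.30981813 174.04655008 262.        ]
base corners side [array([584.83965719, 245.65796012,   0.        ]), array([393.24244987, 184.77034058,   0.        ]), array([426.59093652,  68.51305578,   0.        ])]
base corners top [array([392.00223726, 185.8578892 ,   5.        ]), array([427.05036274,  66.86455304,   5.        ]), array([585.53649738, 241.97178004,   5.        ])]
tongue lower side (260.0, 234.56521739130434)
```

```bash
python3 - <<'E'
from h import *
from cell import viewer
for c in ['side','top','wrist']:
    im=viewer.read_camera(c); cv2.imwrite(f'pics/c_{c}.png',im[:,:,::-1])
    for n in ['dish','carrier','stand']:
        if c=='wrist':continue
        for r in viewer.silhouettes(n,c)[:2]:
            m=r['mask'].astype(np.uint8);cs,_=cv2.findContours(m,0,1);k=max(cs,key=cv2.contourArea)
            print(c,n,round(r['confidence'],2),m.sum(),cv2.minAreaRect(k))
            if c=='top': 
                z={'dish':46,'carrier':30,'stand':15}[n]
                b=cv2.boxPoints(cv2.minAreaRect(k)); P=np.array([atz(c,p,z)[:2] for p in b]); print(np.round(P,1),np.round([np.arctan2(*(P[(i+1)%4]-P[i])[::-1]) for i in range(4)],3),[np.linalg.norm(P[(i+1)%4]-P[i]) for i in range(2)],P.mean(0))
E
```

```text
side dish 0.63 543 ((343.4101257324219, 190.0561981201172), (23.425954818725586, 38.371925354003906), 57.9946174621582)
side dish 0.36 3831 ((253.7525634765625, 259.9608154296875), (104.72855377197266, 91.73748779296875), 17.744670867919922)
side carrier 0.64 323 ((345.0, 169.0), (20.0, 10.0), 90.0)
side stand 0.86 3752 ((253.91696166992188, 258.5081787109375), (102.9738998413086, 93.46337890625), 16.189208984375)
side stand 0.6 337 ((345.0, 170.0), (20.0, 10.0), 90.0)
top dish 0.8 413 ((375.63482666015625, 232.41571044921875), (40.54966735839844, 20.762027740478516), 12.994616508483887)
[[ 506.2 -229.6]
 [ 565.  -245.3]
 [ 536.5 -358.9]
 [ 478.2 -342.5]] [-0.262 -1.816  2.869  1.327] [np.float64(60.81314692832718), np.float64(117.02844841902068)] [ 521.47950968 -294.08990756]
top carrier 0.61 390 ((374.73529052734375, 232.941162109375), (31.997243881225586, 13.232758522033691), 12.528807640075684)
[[ 513.  -244.5]
 [ 551.  -254.4]
 [ 529.1 -345.2]
 [ 491.3 -335. ]] [-0.254 -1.808  2.878  1.335] [np.float64(39.20713129515527), np.float64(93.41363920505476)] [ 521.09373425 -294.78477844]
top stand 0.8 2614 ((220.92576599121094, 235.0567626953125), (80.56067657470703, 44.09263610839844), 71.02959442138672)
[[617.6 262.2]
 [659.3 136.5]
 [429.9  59.2]
 [389.9 182.3]] [-1.251 -2.816  1.885  0.337] [np.float64(132.4405010207808), np.float64(242.09333350461358)] [524.1905291  160.03742763]
```

```bash
python3 - <<'E'
from h import *
a=cv2.imread('pics/c_side.png');cv2.imwrite('pics/s3.png',cv2.resize(a[140:290,310:480],None,fx=4,fy=4,interpolation=cv2.INTER_CUBIC))
A=cv2.resize(a[0:150,440:560],None,fx=3,fy=3)
a=cv2.imread('pics/c_top.png');B=cv2.resize(a[240:420,400:560],None,fx=3,fy=3)
B=B[:450]
cv2.imwrite('pics/s4.png',np.hstack([A,B]))
cv2.imwrite('pics/t2.png',cv2.resize(a[190:360,290:450],None,fx=3.5,fy=3.5,interpolation=cv2.INTER_CUBIC))
E
```

```text
(no output)
```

View pics/s3.png

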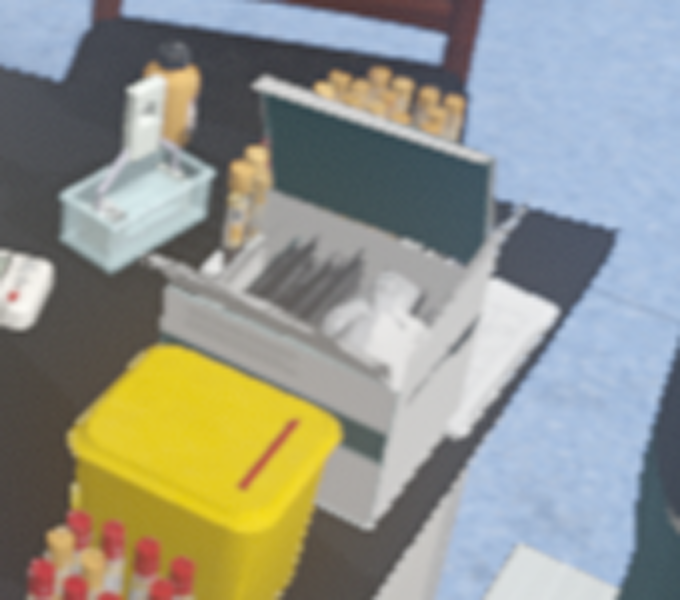

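View pics/s4.png

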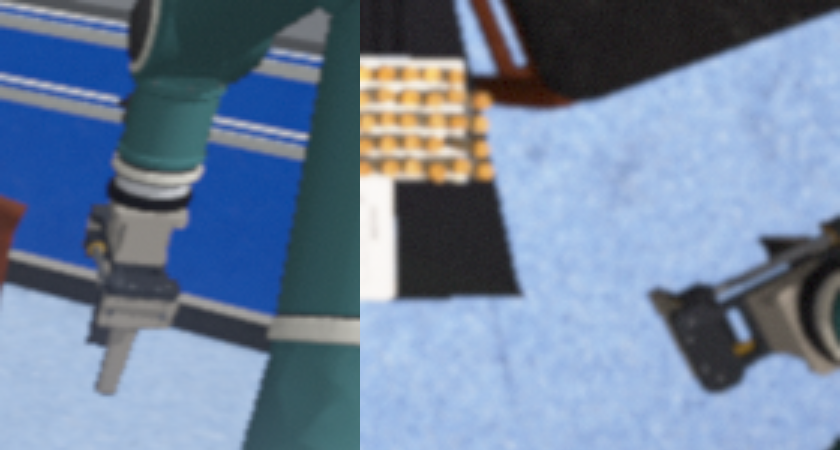

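View pics/t2.png

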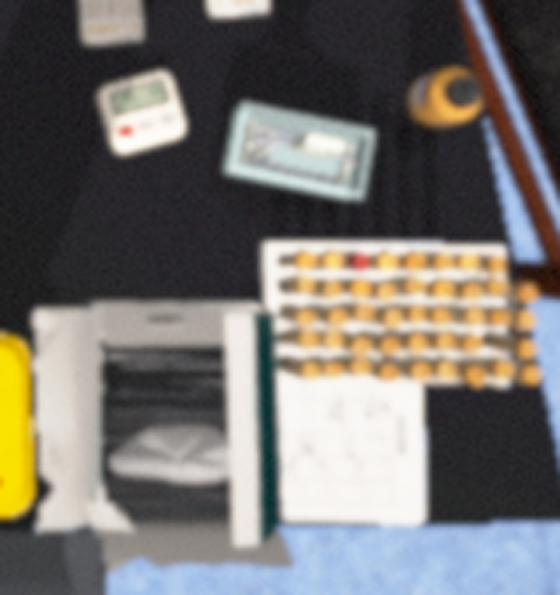

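View pics/c_wrist.png

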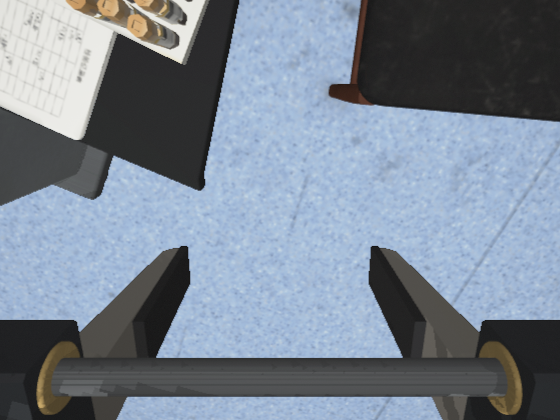

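```bash
python3 - <<'E'
from h import *
S=lambda p:(310+p[0]/4,140+p[1]/4)
T=lambda p:(290+p[0]/3.5,190+p[1]/3.5)
print('lid far',tri([ray('side',S((258,82))),ray('top',T((240,315)))]))
print('lid near',tri([ray('side',S((492,160))),ray('top',T((245,545)))]))
print('vial corner',tri([ray('side',S((245,165))),ray('top',T((290,262)))]))
print('yellow corner',tri([ray('side',S((150,350))),ray('top',T((8,340)))]))
print([atz('top',T((240,545)),z) for z in (100,150,200)])
from scipy.spatial.transform import Rotation as Ro
def ori(yaw,tilt):
    # fingers dir x_t: forward*sin+down*cos ; y_t horizontal jaws
    f=np.array([np.cos(yaw),np.sin(yaw),0]);l=np.array([-np.sin(yaw),np.cos(yaw),0])
    x=f*np.sin(tilt)-np.array([0,0,1])*np.cos(tilt)
    res=[]
    for s in (1,-1):
        y=l*s; res.append(Ro.from_matrix(np.c_[x,y,np.cross(x,y)]).as_rotvec())
    return res,x
o=robot.observe();print(Ro.from_rotvec(o['tcp_rot']).as_matrix())
for yaw,g in ((-.255,[521,-294,124]),(-.255,[521,-294,260]),(.29,[524,160,213]),(.29,[450,138,213])):
  for tilt in np.radians([0,20,30,40,50,60]):
    r,x=ori(yaw,tilt)
    for i in (0,1):
        q=kin.ik(np.array(g)+19*x,r[i]); print(yaw,g,round(np.degrees(tilt)),i,None if q is None else np.round(q,2))
E
```

```text
lid far (array([ 393.27871675, -207.06787078,  234.79940722]), [np.float64(1.6944508323743757), np.float64(1.6944508323743657)])
lid near (array([ 236.48496202, -204.78765433,  240.37468372]), [np.float64(0.6847413982549608), np.float64(0.6847413982550188)])
vial corner (array([ 425.79845706, -269.28742248,  116.23443772]), [np.float64(2.5496921090316387), np.float64(2.549692109031691)])
yellow corner (array([372.56731394, -47.53262765, 127.59112088]), [np.float64(0.7119443049956822), np.float64(0.7119443049956694)])
[array([ 212.6843841 , -223.93870711,  100.        ]), array([ 221.40410001, -215.80099408,  150.        ]), array([ 230.12381591, -207.66328106,  200.        ])]
[[-1.14869808e-05  4.04767095e-01 -9.14419816e-01]
 [-1.65171114e-05 -9.14419816e-01 -4.04767094e-01]
 [-1.00000000e+00  1.04540221e-05  1.71895061e-05]]
-0.255 [521, -294, 124] 0 0 [ 0.9   0.55 -0.59  1.77  0.37  0.94  1.47]
-0.255 [521, -294, 124] 0 1 [ 0.46  0.46 -0.01  1.8   0.    0.88 -1.37]
-0.255 [521, -294, 124] 20 0 [ 1.01  0.4  -0.6   2.05  0.34  0.43  1.52]
-0.255 [521, -294, 124] 20 1 [ 0.57  0.33 -
[... 1839 characters left out ...]
one
0.29 [524, 160, 213] 50 1 None
0.29 [524, 160, 213] 60 0 None
0.29 [524, 160, 213] 60 1 None
0.29 [450, 138, 213] 0 0 [ 0.59  0.36 -1.14  1.96  0.37  1.06  1.15]
0.29 [450, 138, 213] 0 1 [ 0.36  0.25 -0.83  1.97  0.21  1.01 -1.84]
0.29 [450, 138, 213] 20 0 [ 0.74  0.01 -1.09  2.22  0.05  0.57  1.47]
0.29 [450, 138, 213] 20 1 [ 0.86  0.02 -1.21  2.22  0.07  0.57 -1.68]
0.29 [450, 138, 213] 30 0 [ 0.42 -0.1  -0.76  2.36 -0.11  0.33  1.6 ]
0.29 [450, 138, 213] 30 1 [ 1.07 -0.23 -1.27  2.35 -0.65  0.4  -0.98]
0.29 [450, 138, 213] 40 0 None
0.29 [450, 138, 213] 40 1 None
0.29 [450, 138, 213] 50 0 None
0.29 [450, 138, 213] 50 1 None
0.29 [450, 138, 213] 60 0 None
0.29 [450, 138, 213] 60 1 None
```

```bash
python3 - <<'E'
from h import *
i2=lambda p:np.round(((p[0]-190)*4.6,(p[1]-190)*4.6))
it=lambda p:np.round(((p[0]-180)*4,(p[1]-140)*4))
for z in (0,20,40,100,200,300,400): 
    for X in ((540,122),(655,122),(540,-10)):
        print(z,X,'s2',i2(proj('side',[*X,z])),'t1',it(proj('top',[*X,z])))
# device seam corner
print('seam corner',tri([ray('side',s1((275,390))),ray('top',t1((133,295)))]))
c,s=np.cos(.29),np.sin(.29)
for p in ((-88,-63,0),(-88,63,0),(118,-63,0),(118,63,0),(40,-63,0),(95,0,262),(-30,0,206),(36,0,206)):
    X=[494+c*p[0]-s*p[1],151+s*p[0]+c*p[1],p[2]];print(p,np.round(X),'s2',i2(proj('side',X)),'t1',it(proj('top',X)))
E
```

```text
0 (540, 122) s2 [304. 384.] t1 [216. 358.]
0 (655, 122) s2 [154. 300.] t1 [216. 208.]
0 (540, -10) s2 [439. 253.] t1 [391. 355.]
20 (540, 122) s2 [302. 360.] t1 [213. 356.]
20 (655, 122) s2 [151. 276.] t1 [213. 203.]
20 (540, -10) s2 [439. 229.] t1 [391. 353.]
40 (540, 122) s2 [301. 336.] t1 [210. 354.]
40 (655, 122) s2 [148. 252.] t1 [210. 199.]
40 (540, -10) s2 [439. 205.] t1 [391. 351.]
100 (540, 122) s2 [296. 259.] t1 [201. 346.]
100 (655, 122) s2 [138. 176.] t1 [201. 184.]
100 (540, -10) s2 [439. 130.] t1 [390. 343.]
200 (540, 122) s2 [287. 120.] t1 [182. 332.]
200 (655, 122) s2 [121.  38.] t1 [182. 156.]
200 (540, -10) s2 [438.  -7.] t1 [388. 329.]
300 (540, 122) s2 [276. -37.] t1 [160. 316.]
300 (655, 122) s2 [ 102. -115.] t1 [161. 123.]
300 (540, -10) s2 [ 437. -159.] t1 [385. 312.]
400 (540, 122) s2 [ 265. -214.] t1 [133. 295.]
400 (655, 122) s2 [  80. -288.] t1 [134.  83.]
400 (540, -10) s2 [ 436. -330.] t1 [382. 291.]
seam corner (array([545.91631717, 134.17836972, 291.37337516]), [np.float64(9.002500221926894), np.float64(9.002500221927223)])
(-88, -63, 0) [428.  65.   0.] s2 [521. 411.] t1 [292. 507.]
(-88, 63, 0) [392. 186.   0.] s2 [448. 583.] t1 [131. 558.]
(118, -63, 0) [625. 124.   0.] s2 [189. 323.] t1 [213. 247.]
(118, 63, 0) [589. 245.   0.] s2 [ 93. 481.] t1 [ 54. 296.]
(40, -63, 0) [550. 102.   0.] s2 [311. 356.] t1 [243. 344.]
(95, 0, 262) [585. 178. 262.] s2 [136.  49.] t1 [ 77. 250.]
(-30, 0, 206) [465. 142. 206.] s2 [378. 191.] t1 [149. 449.]
(36, 0, 206) [528. 161. 206.] s2 [254. 161.] t1 [119. 350.]
```

```bash
cat >> h.py <<'E'
from scipy.spatial.transform import Rotation as Ro
def oriB(yaw,tilt,s=1):
    # jaws along carrier x (yaw); hand leans to carrier +y by tilt
    X=np.array([np.cos(yaw),np.sin(yaw),0]);Y=np.array([-np.sin(yaw),np.cos(yaw),0])
    x=-np.array([0,0,1.])*np.cos(tilt)-Y*np.sin(tilt)
    y=s*X
    return Ro.from_matrix(np.c_[x,y,np.cross(x,y)]).as_rotvec(),x
E
python3 - <<'E'
from h import *
o=robot.observe();M=Ro.from_rotvec(o['tcp_rot']).as_matrix()
ci=viewer.camera_info('wrist');R=np.array(ci['R']);c=-R.T@np.array(ci['t'])
print('cam in tool',np.round(M.T@(c-o['tcp_pos']),1),'fwd in tool',np.round(M.T@R[2],2),'cam x in tool',np.round(M.T@R[0],2)); print(np.array(ci['camera_matrix']))
for yaw,g in ((-.255,[521,-294,127]),(-.255,[521,-294,270]),(.29,[440,135,225]),(.29,[524,160,225]),(.4,[524,160,225])):
  for tilt in (0,.15,.3):
    for s in (1,-1):
        r,x=oriB(yaw,tilt,s)
        q=kin.ik(np.array(g),r); print(yaw,g,tilt,s,None if q is None else np.round(q,2))
E
```

```text
cam in tool [-206.5   -0.3  -84.2] fwd in tool [ 0.95 -0.    0.3 ] cam x in tool [0. 1. 0.]
[[367.29765735   0.         278.94778649]
 [  0.         367.29765735 205.34141591]
 [  0.           0.           1.        ]]
-0.255 [521, -294, 127] 0 1 [ 0.69  0.46 -0.31  1.76  0.17  0.94  0.06]
-0.255 [521, -294, 127] 0 -1 [ 0.22  0.44  0.31  1.8  -0.16  0.93 -2.8 ]
-0.255 [521, -294, 127] 0.15 1 [ 0.57  0.44 -0.26  1.8   0.33  0.93 -0.12]
-0.255 [521, -294, 127] 0.15 -1 [-0.51  0.84  1.34  1.87 -0.78  1.1  -2.3 ]
-0.255 [521, -294, 127] 0.3 1 [ 0.46  0.44 -0.23  1.83  0.5   0.95 -0.32]
-0.255 [521, -294, 127] 0.3 -1 [-0.6   0.86  1.34  1.89 -0.67  0.99 -2.44]
-0.255 [521, -294, 270] 0 1 [ 0.71  0.33 -0.32  1.61  0.11  1.22  0.11]
-0.255 [521, -294, 270] 0 -1 [ 0.28  0.3   0.23  1.64 -0.07  1.21 -2.87]
-0.255 [521, -294, 270] 0.15 1 [ 0.59  0.31 -0.29  1.65  0.25  1.2  -0.03]
-0.255 [521, -294, 270] 0.15 -1 [-0.56  0.58  1.36  1.72 -0.46  1.24 -2.51]
-0.255 [521, -294, 270] 0.3 1 [ 0.48  0.3  -0.26  1.68  0.4   1.21 -0.17]
-0.255 [521, -294, 270] 0.3 -1 [-0.66  0.59  1.36  1.75 -0.32  1.1
[... 583 characters left out ...]
4, 160, 225] 0.15 1 [ 0.33  0.46 -1.03  1.75  0.56  1.25 -0.58]
0.29 [524, 160, 225] 0.15 -1 [ 0.47  0.63 -1.31  1.75  0.75  1.37  2.41]
0.29 [524, 160, 225] 0.3 1 [ 0.28  0.54 -1.13  1.75  0.76  1.39 -0.77]
0.29 [524, 160, 225] 0.3 -1 [ 0.36  0.67 -1.31  1.74  0.88  1.5   2.28]
0.4 [524, 160, 225] 0 1 [ 0.36  0.4  -0.91  1.76  0.35  1.15 -0.26]
0.4 [524, 160, 225] 0 -1 [-1.34  0.54  1.37  1.86 -0.57  1.22 -2.53]
0.4 [524, 160, 225] 0.15 1 [ 0.34  0.45 -1.03  1.77  0.56  1.23 -0.47]
0.4 [524, 160, 225] 0.15 -1 [ 0.48  0.61 -1.31  1.76  0.75  1.35  2.52]
0.4 [524, 160, 225] 0.3 1 [ 0.3   0.53 -1.14  1.77  0.77  1.36 -0.67]
0.4 [524, 160, 225] 0.3 -1 [ 0.37  0.64 -1.31  1.77  0.88  1.46  2.38]
```

```bash
cat >> h.py <<'E'
def st(tag=''):
    o=robot.observe();print(tag,'t%.2f'%o['t'],np.round(o['tcp_pos'],1),'F',np.round(o['contact_force'],2),'T',np.round(o['wrist_torque'],2),'g%.3f'%o['grip_width']);return o
def shot(c,name):
    ci=viewer.camera_info(c);im=viewer.read_camera(c);cv2.imwrite(f'pics/{name}.png',im[:,:,::-1]);return ci
def pin(c,n,ci,k=2):
    R=np.array(ci['R']);t=np.array(ci['t'])
    return [(round(r['confidence'],2),np.round(R.T@(np.array(r['at'])-t),1)) for r in viewer.pinpoint(n,c)[:k]]
LEAN=0.12
E
python3 - <<'E'
from h import *
r,x=oriB(-.255,LEAN)
robot.servo_line([263,-594,300],feed=200)
robot.movep([521,-294,250],r)
st()
ci=shot('wrist','d_wrist')
for n in ('grip','eye','carrier','dish'): print(n,pin('wrist',n,ci))
ci=shot('side','d_side')
st()
E
```

```text
t4.11 [ 520.1 -296.2  250.1] F [ 0.78 -0.4   0.76] T [ 0.08 -0.06  0.04] g1.002
grip [(0.87, array([ 516. , -290.6,  123.3]))]
eye [(0.94, array([ 519. , -296.4,  118.6]))]
carrier [(0.6, array([ 523.1, -293.1,   -0. ]))]
dish []
 t4.41 [ 520.7 -294.8  250. ] F [-0.53  0.7  -0.16] T [ 0.07 -0.07 -0.03] g0.998
```

View pics/d_wrist.png

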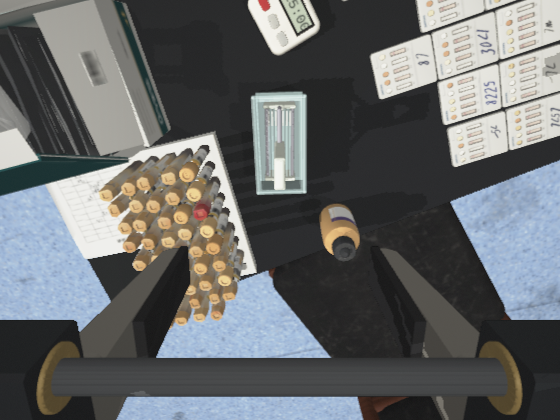

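View pics/d_side.png

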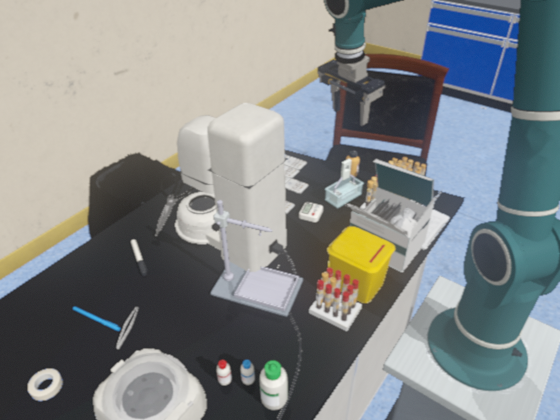

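```bash
python3 - <<'E'
from h import *
a=cv2.imread('pics/d_wrist.png');cv2.imwrite('pics/d_w2.png',cv2.resize(a[80:210,230:330],None,fx=4.6,fy=4.6,interpolation=cv2.INTER_CUBIC))
o=robot.observe();print(o['t'])
E
```

```text
4.4083
```

View pics/d_w2.png

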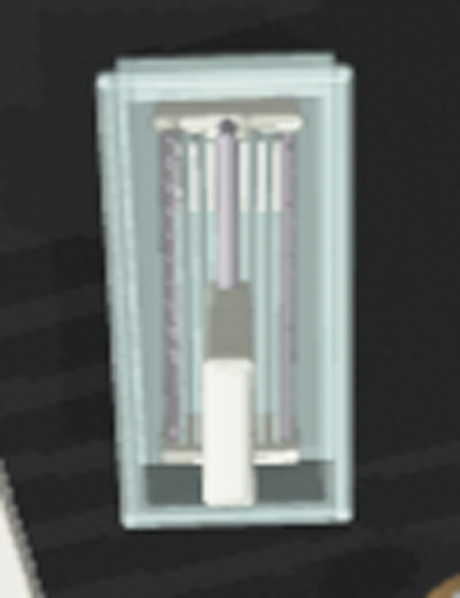

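```bash
python3 - <<'E'
from h import *
W=lambda p:(230+p[0]/4.6,80+p[1]/4.6)
ci=viewer.camera_info('wrist')
P=[atz('wrist',W(p),139,ci) for p in [(203,360),(253,360),(203,505),(253,505)]]
print(np.round(P,1),np.mean(P,0))
d=P[0]-P[2];print(np.linalg.norm(d),np.arctan2(d[1],d[0])-np.pi/2, np.linalg.norm(P[0]-P[1]))
print([np.round(atz('wrist',W(p),46,ci),1) for p in [(100,75),(350,70),(125,525),(350,520)]])
E
```

```text
[[ 520.  -278.1  139. ]
 [ 529.1 -280.5  139. ]
 [ 512.4 -306.4  139. ]
 [ 521.8 -308.9  139. ]] [ 520.84469519 -293.46482946  139.        ]
29.27024422515724 -0.26270891690610365 9.383627000939411
[array([ 506.3, -233.9,   46. ]), array([ 561.8, -247.4,   46. ]), array([ 481. , -342.1,   46. ]), array([ 536.8, -355.4,   46. ])]
```

```bash
python3 - <<'E'
from h import *
r,x=oriB(-.262,LEAN)
robot.servo_line([520.8,-293.5,150],feed=150,rotation=r)
robot.servo_line([520.8,-293.5,127.5],feed=60)
st()
grip(0.0,10); st()
grip(0.0,40); st()
robot.servo_line([520.8,-293.5,132.5],feed=20); st()
ci=shot('wrist','e_wrist'); ci=shot('side','e_side')
E
```

```text
t5.75 [ 520.7 -293.4  127.2] F [-0.2  -0.83  0.26] T [ 0.1  -0.12 -0.04] g0.998
 t7.09 [ 520.8 -293.5  127.5] F [-0.56 -1.24 -0.04] T [ 0.09 -0.09 -0.05] g0.002
 t7.31 [ 520.8 -293.5  127.5] F [-0.26 -0.21  0.4 ] T [ 0.05 -0.09 -0.04] g0.002
 t7.71 [ 520.9 -293.6  132.8] F [-0.11 -0.34  0.17] T [ 0.12 -0.09  0.02] g0.004
```

View pics/e_wrist.png

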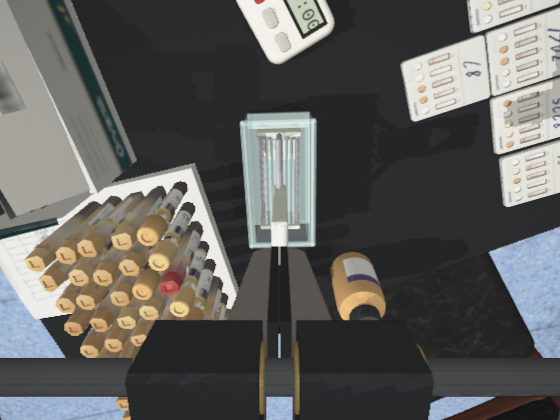

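```bash
python3 - <<'E'
from h import *
o=st()
ci=viewer.camera_info('wrist')
print(proj('wrist',o['tcp_pos'],ci))
M=Ro.from_rotvec(o['tcp_rot']).as_matrix()
for d in (0,19): 
  for z in (-10,10): print(d,z,proj('wrist',o['tcp_pos']+M@np.array([-d,0,z]),ci))
for z in (135,139,130):print(z,[proj('wrist',[520.84+k*15*.259,-293.46+k*15*.966,z],ci) for k in(-1,1)])
a=cv2.imread('pics/e_wrist.png');cv2.imwrite('pics/e_w2.png',cv2.resize(a[100:290,210:350],None,fx=4,fy=4,interpolation=cv2.INTER_CUBIC)[:600])
a=cv2.imread('pics/e_side.png');cv2.imwrite('pics/e_s2.png',cv2.resize(a[60:220,290:430],None,fx=4,fy=4,interpolation=cv2.INTER_CUBIC)[:600])
E
```

```text
t7.81 [ 520.8 -293.5  132.5] F [ 0.02 -0.66 -0.04] T [ 0.07 -0.13 -0.03] g0.008
[279.97782667 237.31046121]
0 -10 [279.97733218 221.75483669]
0 10 [279.97830812 252.45587535]
19 -10 [280.03863435 233.5376721 ]
19 10 [280.03793762 266.58953969]
135 [array([280.0664816 , 260.55001139]), array([280.08019068, 216.70725076])]
139 [array([280.07959964, 264.15765884]), array([280.09431286, 219.76448358])]
130 [array([280.05066766, 256.20095394]), array([280.06320154, 213.02936924])]
```

View pics/e_w2.png

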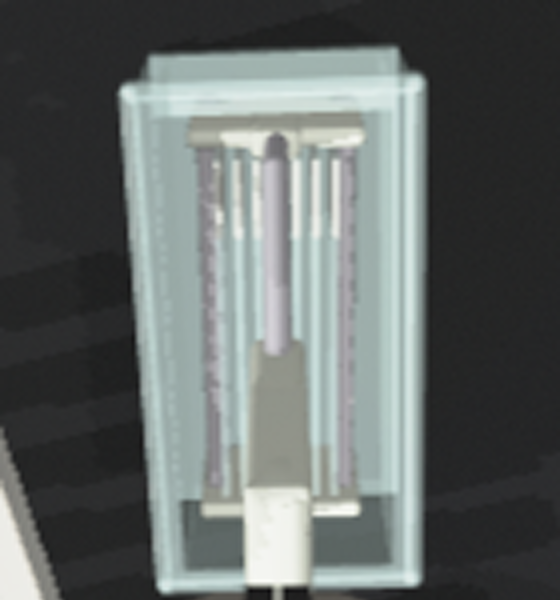

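View pics/e_s2.png

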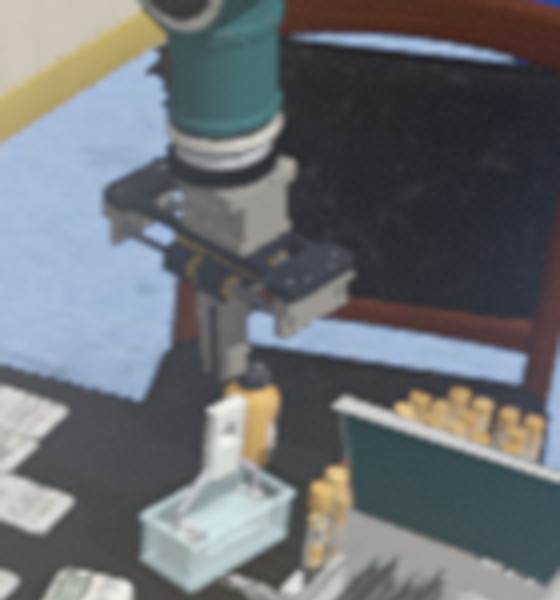

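```bash
python3 - <<'E'
from h import *
o=robot.observe()
f=lambda p:np.round(((p[0]-290)*4,(p[1]-60)*4))
print('tcp',f(proj('side',o['tcp_pos'])))
for z in (74,125,132,139,150,160,170):print(z,f(proj('side',[520.8,-293.5,z])))
g=lambda p:np.round(((p[0]-210)*4,(p[1]-100)*4))
ci=viewer.camera_info('wrist')
for z in (74,116,139): print(z,[g(proj('wrist',[520.84+k*15*.259,-293.46+k*15*.966,z],ci)) for k in(-1,1)])
r,x=oriB(-.262,LEAN)
print(kin.ik([520.8,-293.5,110],r)); print(Ro.from_rotvec(o['tcp_rot']).as_matrix()[:,0],x)
E
```

```text
tcp [226. 408.]
74 [220. 471.]
125 [225. 416.]
132 [226. 408.]
139 [226. 400.]
150 [227. 388.]
160 [229. 377.]
170 [230. 365.]
74 [array([280., 468.]), array([280., 321.])]
116 [array([280., 580.]), array([280., 414.])]
139 [array([280., 657.]), array([280., 479.])]
[ 0.6113395   0.4694137  -0.29349835  1.8034974   0.3220323   0.90128791
 -0.11609518]
[-0.03099942 -0.11563901 -0.99280746] [-0.031007   -0.11562689 -0.99280864]
```

```bash
cat >> h.py <<'E'
def F(n=6,dt=0.02):
    a=[]
    for _ in range(n):
        robot.hold(dt); a.append(robot.observe()['contact_force'])
    return np.mean(a,0)
E
python3 - <<'E'
from h import *
st(); f0=F(10); print(f0)
p=robot.observe()['tcp_pos'];z=132.5
robot.servo_line([520.8,-293.5,124],feed=40); z=124
while z>100:
    f=F(4)-f0
    if abs(f[2])>1.3 : break
    z-=2; robot.servo_line([520.8,-293.5,z],feed=30)
print(z,f); st()
ci=shot('wrist','f_wrist'); ci=shot('side','f_side')
a=cv2.imread('pics/f_side.png');cv2.imwrite('pics/f_s2.png',cv2.resize(a[60:220,290:430],None,fx=4,fy=4,interpolation=cv2.INTER_CUBIC)[:600])
E
```

```text
t7.81 [ 520.8 -293.5  132.5] F [ 0.02 -0.66 -0.04] T [ 0.07 -0.13 -0.03] g0.008
[ 0.06351125 -0.06473493 -0.28579646]
104 [ 0.48390599 -0.1182582   2.38210468]
 t11.57 [ 521.1 -293.7  104.3] F [ 0.93 -0.04  2.39] T [ 0.01 -0.19 -0.07] g0.001
```

View pics/f_s2.png

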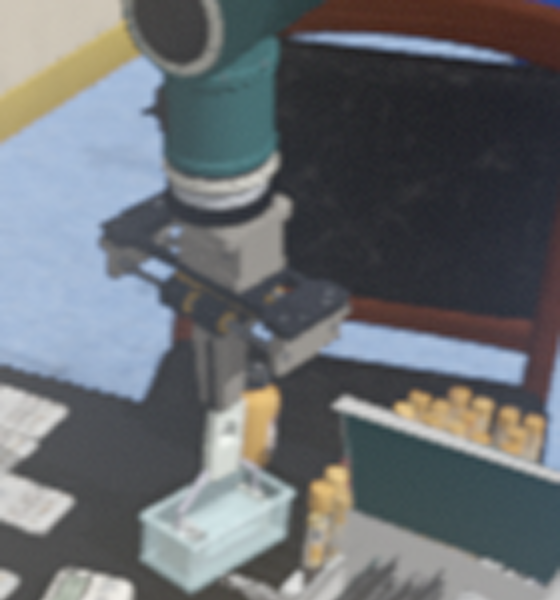

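View pics/f_wrist.png

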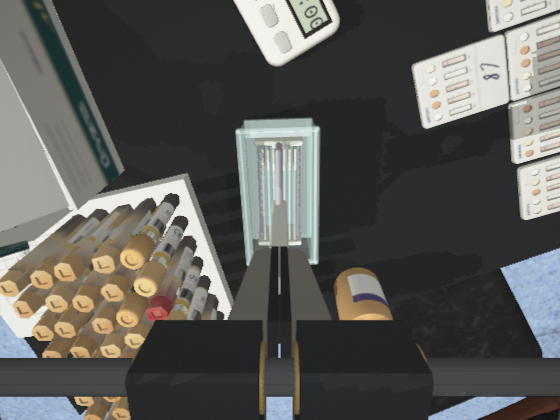

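```bash
python3 - <<'E'
from h import *
f=lambda p:np.round(((p[0]-290)*4,(p[1]-60)*4))
for L in (60,95):
  for w in (0,37):
    for z in (160,180,200,220):
        print(L,w,z,f(proj('side',[521-L*.966+w*.259,-294+L*.259+w*.966,z])))
E
```

```text
60 0 160 [288. 412.]
60 0 180 [291. 388.]
60 0 200 [294. 365.]
60 0 220 [296. 340.]
60 37 160 [251. 430.]
60 37 180 [254. 407.]
60 37 200 [256. 383.]
60 37 220 [259. 359.]
95 0 160 [324. 433.]
95 0 180 [327. 410.]
95 0 200 [330. 386.]
95 0 220 [334. 361.]
95 37 160 [287. 453.]
95 37 180 [290. 429.]
95 37 200 [293. 405.]
95 37 220 [296. 380.]
```

```bash
python3 - <<'E'
import cv2
a=cv2.imread('pics/f_side.png');cv2.imwrite('pics/f_s3.png',cv2.resize(a[100:190,305:395],None,fx=6.6,fy=6.6,interpolation=cv2.INTER_CUBIC))
E
```

```text
(no output)
```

View pics/f_s3.png

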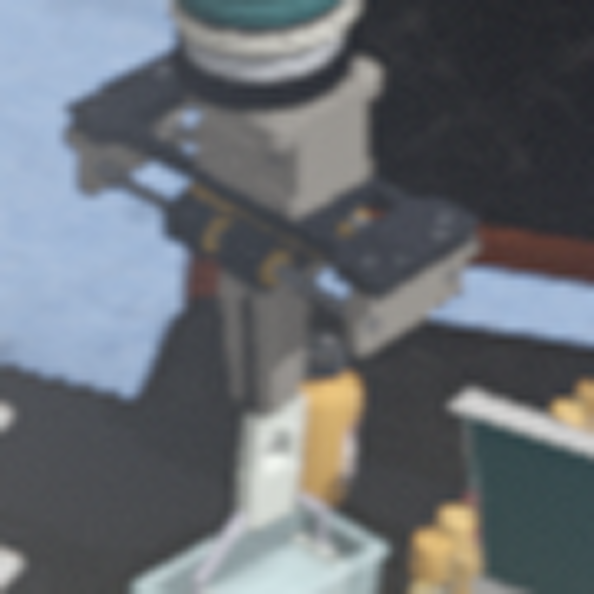

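```bash
python3 - <<'E'
from h import *
robot.servo_line([520.8,-293.5,112],feed=60)
grip(0.5)
robot.servo_line([520.8,-293.5,93],feed=60)
st()
grip(0.0,10); st()
grip(0.0,40); st()
robot.servo_line([520.8,-293.5,113],feed=40); st()
ci=shot('wrist','g_wrist'); ci=shot('side','g_side')
a=cv2.imread('pics/g_side.png');cv2.imwrite('pics/g_s2.png',cv2.resize(a[60:220,290:430],None,fx=4,fy=4,interpolation=cv2.INTER_CUBIC)[:600])
E
```

```text
t13.22 [ 520.5 -293.3   92.4] F [ 0.12  1.31 -0.19] T [ 0.07 -0.08  0.02] g0.502
 t13.85 [ 521.  -293.6   93.2] F [-0.04 -0.22  0.3 ] T [ 0.02 -0.07  0.01] g0.109
 t14.07 [ 521.  -293.6   93.1] F [-0.03 -0.36  0.57] T [ 0.03 -0.11  0.06] g0.102
 t14.72 [ 520.7 -293.5  113.1] F [ 0.13  0.51 -3.55] T [ 0.16 -0.11  0.02] g0.102
```

View pics/g_s2.png

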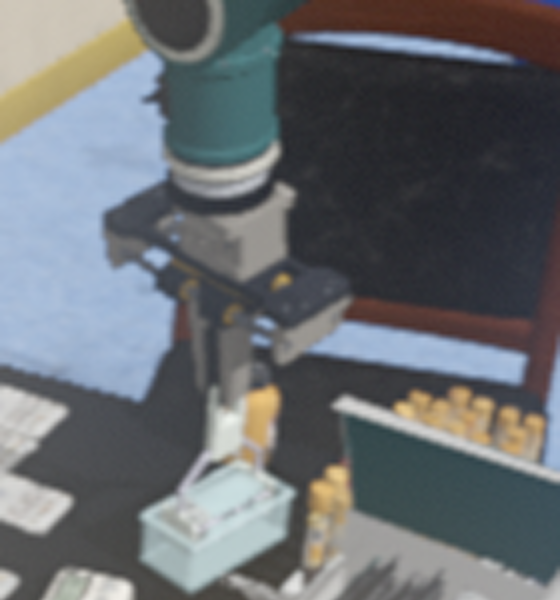

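View pics/g_wrist.png

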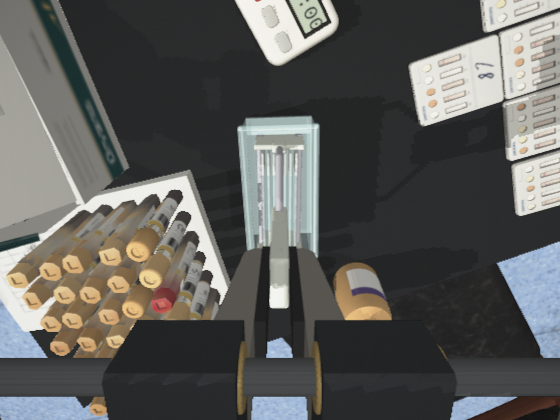

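```bash
cat >> h.py <<'E'
S0=np.array([494.,151.]);SY=0.29
def SP(e,y=0.,S=None,yaw=None):
    S=S0 if S is None else S; a=SY if yaw is None else yaw
    return S+np.array([np.cos(a)*e-np.sin(a)*y,np.sin(a)*e+np.cos(a)*y])
E
python3 - <<'E'
from h import *
robot.servo_line([520.8,-293.5,175],feed=100)
robot.hold(0.25);st()
robot.servo_line([480,-180,183],feed=180)
r,x=oriB(.1,LEAN);robot.servo_line([422,-70,183],feed=150,rotation=r)
r,x=oriB(.29,LEAN);robot.servo_line([422,129,183],feed=150,rotation=r)
robot.servo_line([*SP(-55),183],feed=100)
robot.hold(.3);o=st(); print(np.round(o['joints'],2))
for c in ('side','top','wrist'):
    ci=shot(c,'h_'+c)
    for n in ('eye','grip','rod_top','carrier'): print(c,n,pin(c,n,ci))
a=cv2.imread('pics/h_side.png');cv2.imwrite('pics/h_s2.png',cv2.resize(a[180:320,190:330],None,fx=4.2,fy=4.2,interpolation=cv2.INTER_CUBIC))
a=cv2.imread('pics/h_top.png');cv2.imwrite('pics/h_t2.png',cv2.resize(a[170:290,170:290],None,fx=5,fy=5,interpolation=cv2.INTER_CUBIC))
E
```

```text
t15.83 [ 520.4 -293.3  174.3] F [ 0.05 -0.56 -2.14] T [ 0.12 -0.11 -0.02] g0.101
 t19.76 [441.  135.1 183. ] F [-0.48 -0.09 -1.26] T [ 0.12 -0.02 -0.01] g0.104
[ 0.15  0.22 -0.69  2.    0.31  1.01 -0.41]
side eye [(0.77, array([442. , 131.8, 206.8]))]
side grip [(0.67, array([446.7, 132.9, 215.5]))]
side rod_top [(0.57, array([584.6, 177.2, 261.7]))]
side carrier [(0.97, array([443.1, 136.8,  90.9])), (0.75, array([ 565.9, -415.1,   -2.6]))]
top eye [(0.72, array([444.7, 137. , 204.7]))]
top grip [(0.69, array([440.6, 132.5, 218.1]))]
top rod_top [(0.78, array([583.2, 181.4, 256.9]))]
top carrier [(0.51, array([438.7, 133.9,  92.9]))]
wrist eye [(0.86, array([441.4, 131. , 207. ]))]
wrist grip [(0.62, array([439.4, 140.8, 211.8]))]
wrist rod_top []
wrist carrier [(0.6, array([443.9, 136.4,  93.1]))]
```

View pics/h_s2.png

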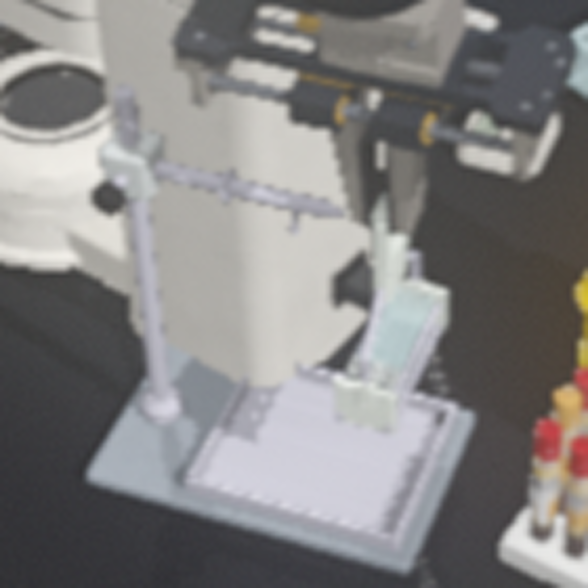

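View pics/h_t2.png

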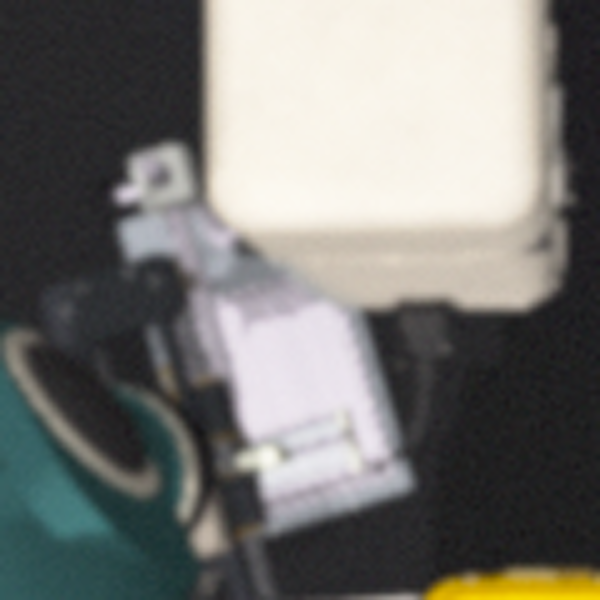

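View pics/h_wrist.png

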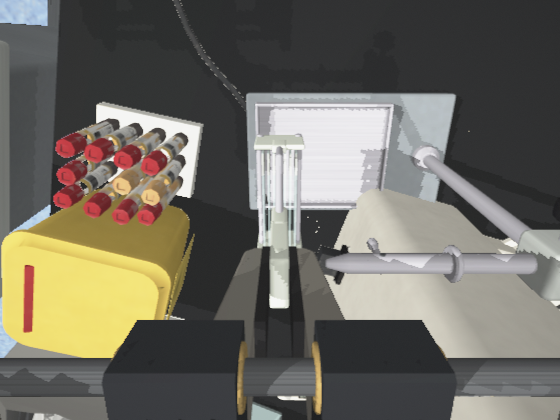

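```bash
python3 - <<'E'
import cv2
a=cv2.imread('pics/h_side.png');cv2.imwrite('pics/h_s3.png',cv2.resize(a[205:255,210:300],None,fx=8.8,fy=8.8,interpolation=cv2.INTER_CUBIC))
a=cv2.imread('pics/h_wrist.png');cv2.imwrite('pics/h_w3.png',cv2.resize(a[220:310,250:480],None,fx=3.4,fy=3.4,interpolation=cv2.INTER_CUBIC))
E
```

```text
(no output)
```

View pics/h_s3.png

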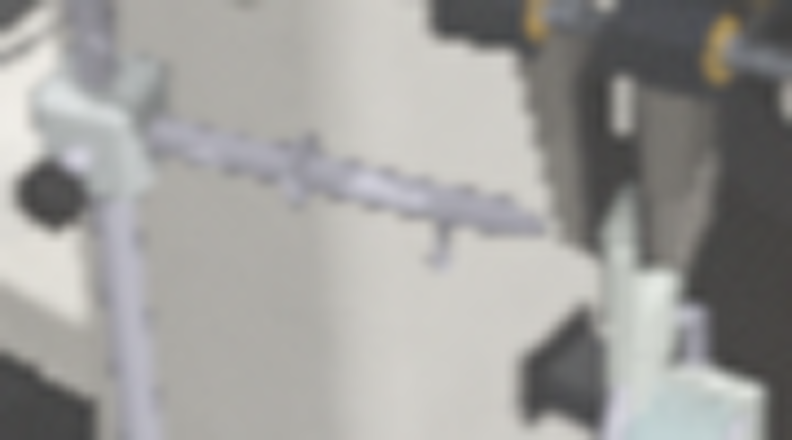

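View pics/h_w3.png

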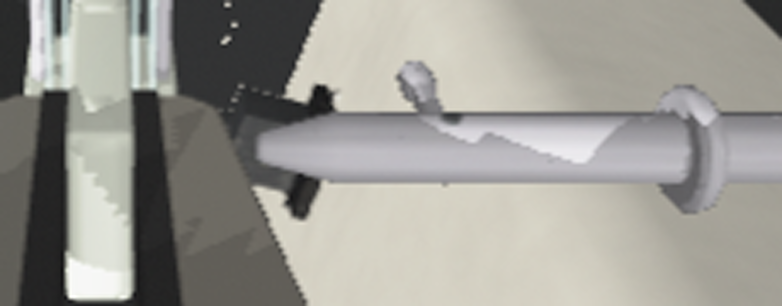

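```bash
python3 - <<'E'
from h import *
ci=viewer.camera_info('wrist')
W=lambda p:(250+p[0]/3.4,220+p[1]/3.4); S=lambda p:(210+p[0]/8.8,205+p[1]/8.8)
tip,e1=tri([ray('wrist',W((257,148)),ci),ray('side',S((545,226)))])
col,e2=tri([ray('wrist',W((683,148)),ci),ray('side',S((302,168)))])
print(tip,e1,col,e2,np.linalg.norm(col-tip),np.arctan2(*(col-tip)[1::-1]))
# wrist only at z=206
for z in (202,206,210):
    a=atz('wrist',W((257,148)),z,ci);b=atz('wrist',W((683,148)),z,ci);print(z,a,b,np.linalg.norm(a-b),np.arctan2(*(b-a)[1::-1]))
o=robot.observe()
for dz in (23,):
  p=o['tcp_pos']+[0,0,dz];print('eye row',proj('wrist',p,ci), 'side',proj('side',p))
for z in (200,206,212):
    print('side tip',z,proj('side',[*SP(-30),z]),'col',proj('side',[*SP(36),z]),'wr',proj('wrist',[*SP(-30),z],ci),proj('wrist',[*SP(36),z],ci))
# head flank check: top of head ends at carrier z 135 -> tcp+46
M=oriB(.29,0)[0]
for k in (-15,15):
    p=o['tcp_pos']+np.array([-np.sin(.29)*k,np.cos(.29)*k,46]);print(k,proj('wrist',p,ci))
# base top edges: corner pixel
print([np.round(atz('wrist',q,9,ci),1) for q in [(247,93),(455,94),(248,209)]])
E
```

```text
[466.91588664 139.8391159  205.86492484] [np.float64(0.7634762758122248), np.float64(0.7634762758121956)] [534.6490527  157.59922592 203.05069139] [np.float64(0.16576822640084765), np.float64(0.16576822640087333)] 70.07940640875647 0.2564341951601956
202 [467.79953712 136.88813342 202.        ] [535.60132526 157.08736459 202.        ] 70.74667070135466 0.28954368705078315
206 [466.48379101 139.22043833 206.        ] [532.74394696 158.96039276 206.        ] 69.13807971765324 0.28954368705078287
210 [465.1680449  141.55274325 210.        ] [529.88656865 160.83342092 210.        ] 67.5294887339519 0.2895436870507828
eye row [279.82668127 258.20172649] side [282.56988995 233.93901434]
side tip 200 [272.1959001  233.38674606] col [245.36286554 226.94466882] wr [324.20104854 252.48482616] [441.45719731 252.43592731]
side tip 206 [272.13675622 231.43278338] col [245.20946385 225.00025467] wr [325.4240708  258.24132818] [445.870315   258.19299447]
side tip 212 [272.07718387 229.46466517] col [245.05496934 223.04198868] wr [326.71546978 264.3196647 ] [450.53024477 264.27203667]
-15 [279.89213609 307.88398985]
15 [279.90113671 257.39502869]
[array([393.2, 186.4,   9. ]), array([586.6, 242.9,   9. ]), array([425.3,  67. ,   9. ])]
```

```bash
cat >> h.py <<'E'
def go(e,y,ez,feed=40,rot=None):
    robot.servo_line([*SP(e,y),ez-23],feed=feed,rotation=rot)
def sf(f):  # force in stand frame
    c,s=np.cos(SY),np.sin(SY);return np.array([c*f[0]+s*f[1],-s*f[0]+c*f[1],f[2]])
E
python3 - <<'E'
from h import *
go(-45,-.7,208.5)
f0=F(12);print('f0',sf(f0));st()
for e in np.arange(-38,-11,2.):
    go(e,-.7,208.5,feed=40); f=sf(F(4)-f0); 
    print(e,np.round(f,2))
    if np.linalg.norm(f)>2: break
np.save('f0.npy',f0)
ci=shot('wrist','i_wrist'); ci=shot('side','i_side');st()
a=cv2.imread('pics/i_side.png');cv2.imwrite('pics/i_s3.png',cv2.resize(a[205:265,210:300],None,fx=8.8,fy=8.8,interpolation=cv2.INTER_CUBIC))
E
```

```text
f0 [-0.07463884  0.07459585 -2.63336623]
 t21.12 [450.9 137.4 185.4] F [-0.05  0.51 -3.16] T [ 0.2  -0.08  0.02] g0.103
-38.0 [ 0.15 -0.05  0.07]
-36.0 [ 0.27 -0.15  0.28]
-34.0 [-0.38 -0.23  0.57]
-32.0 [-0.03 -0.3   0.51]
-30.0 [-0.55 -0.19  0.59]
-28.0 [-0.1  -0.16  0.22]
-26.0 [ 0.43 -0.12  0.39]
-24.0 [ 0.1  -0.11  0.32]
-22.0 [0.69 0.41 0.35]
-20.0 [0.02 1.4  1.53]
 t24.46 [475.1 144.8 185.6] F [-0.25  1.34 -1.11] T [ 0.43  0.04 -0.01] g0.099
```

View pics/i_s3.png

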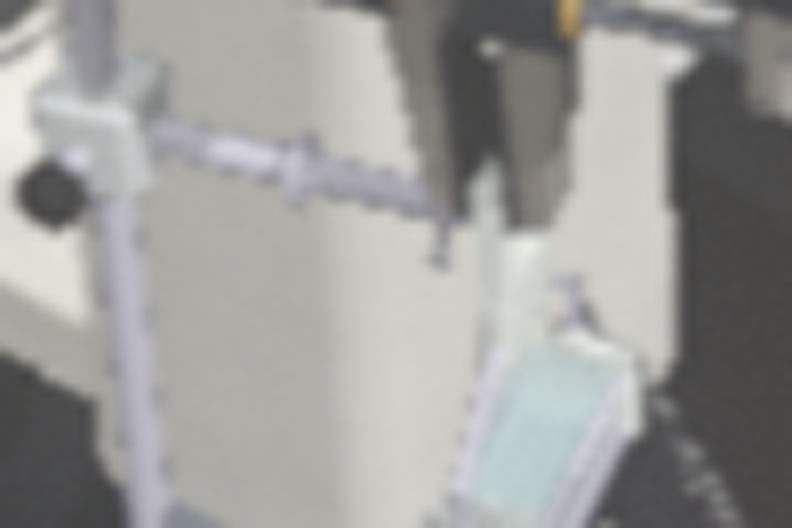

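View pics/i_wrist.png

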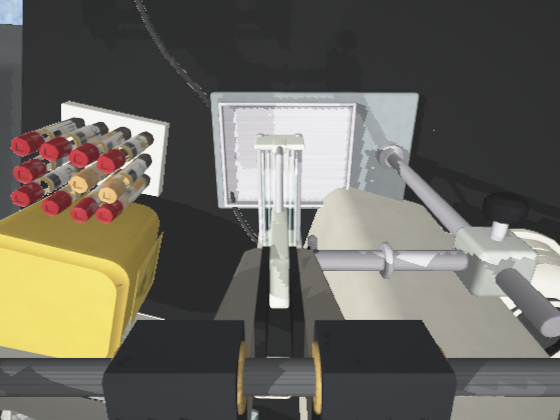

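```bash
python3 - <<'E'
from h import *
f0=np.load('f0.npy')
go(-20,.5,211,feed=20); f=sf(F(6)-f0); print('corr',f)
y,z=.5,211.
for e in (-18,-16,-14,-12):
    go(e,y,z,feed=30); f=sf(F(5)-f0); print(e,np.round(f,2))
    if np.linalg.norm(f)>2.5: break
else:
    # probe lateral and vertical at e=-12
    for name,d in (('+y',(1,0)),('-y',(-1,0)),('down',(0,-1)),('up',(0,1))):
        for k in np.arange(.5,6,.5):
            go(-12,y+d[0]*k,z+d[1]*k,feed=15); f=sf(F(5)-f0)
            if abs(f[1] if d[0] else f[2])>1.4: break
        print(name,k,np.round(f,2)); go(-12,y,z,feed=30)
    print(sf(F(6)-f0)); 
st()
E
```

```text
corr [0.27482683 0.06872437 0.25023395]
-18 [ 0.23 -0.24  0.13]
-16 [0.04 0.25 0.35]
-14 [ 0.41 -0.52  0.38]
-12 [0.03 0.01 0.59]
+y 4.5 [ 0.64 -3.01  0.04]
-y 2.0 [-0.08  1.44 -0.  ]
down 3.5 [0.04 0.04 2.16]
up 3.5 [ 0.13 -0.15 -2.37]
[ 0.12124334 -0.15495269  0.49422632]
 t36.37 [482.5 148.1 188.2] F [-0.56  0.44 -2.51] T [ 0.19 -0.06  0.03] g0.102
```

```bash
python3 - <<'E'
from h import *
f0=np.load('f0.npy')
y,z=1.5,213.
go(-12,y,z,feed=30)
for e in (-6,-2,2,6,10,14,18,21,23,25,26,27,28):
    go(e,y,z,feed=30); f=sf(F(3)-f0); print(e,np.round(f,2))
    if np.linalg.norm(f)>3.5: break
st()
ci=shot('wrist','j_wrist'); ci=shot('side','j_side')
a=cv2.imread('pics/j_side.png');cv2.imwrite('pics/j_s3.png',cv2.resize(a[200:260,200:290],None,fx=8.8,fy=8.8,interpolation=cv2.INTER_CUBIC))
E
```

```text
-6 [0.16 0.1  0.12]
-2 [-0.35  0.03  0.64]
2 [-0.2  -0.57 -0.63]
6 [ 0.11 -0.35  0.17]
10 [ 0.32  0.03 -0.07]
14 [0.42 0.07 0.03]
18 [0.1  0.09 0.18]
21 [0.09 0.37 0.42]
23 [0.52 0.2  0.32]
25 [ 2.98  0.02 -0.36]
26 [ 1.95 -0.38 -0.32]
27 [-0.08 -0.37  0.08]
28 [0.57 0.17 0.23]
 t40.82 [520.3 160.5 190. ] F [ 0.59  0.54 -2.79] T [ 0.21 -0.06 -0.04] g0.099
```

View pics/j_s3.png

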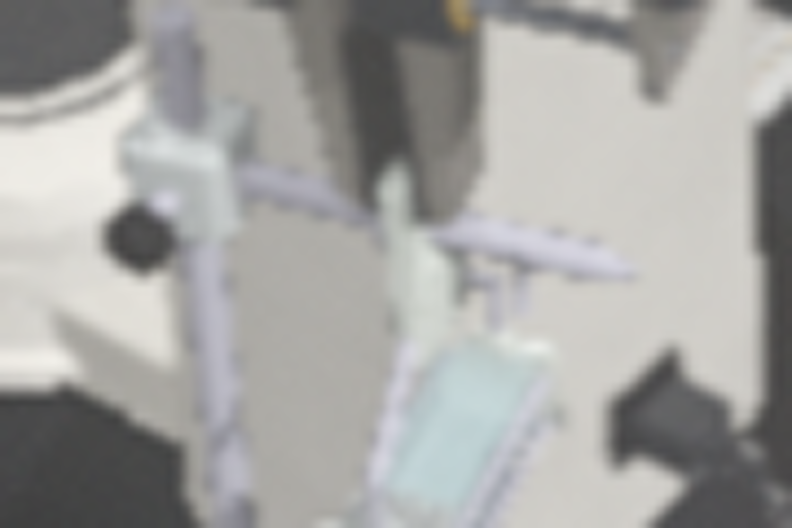

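View pics/j_wrist.png

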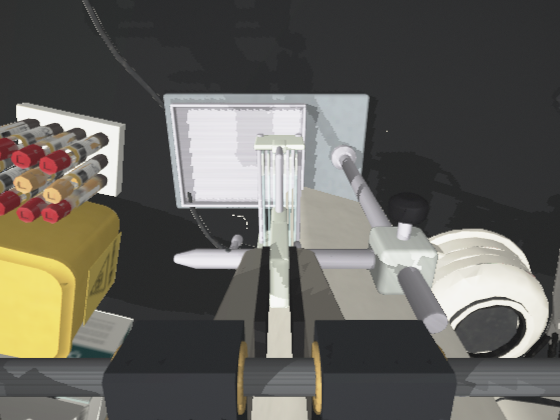

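```bash
python3 - <<'E'
from h import *
f0=np.load('f0.npy')
y,z=1.5,212.
go(20,y,213,feed=40);go(12,y,z,feed=30)
print(sf(F(4)-f0))
e=12
while e>0:
    e-=.5; go(e,y,z,feed=20); f=sf(F(3)-f0)
    if e%2==0: print(e,np.round(f,2))
    if f[0]>2.6: break
print(e,np.round(f,2))
robot.hold(.3); print(np.round(sf(F(6)-f0),2))
st()
ci=shot('wrist','k_wrist'); ci=shot('side','k_side')
a=cv2.imread('pics/k_side.png');cv2.imwrite('pics/k_s3.png',cv2.resize(a[200:260,200:290],None,fx=8.8,fy=8.8,interpolation=cv2.INTER_CUBIC))
E
```

```text
[0.33791326 0.07680342 0.4866652 ]
10.0 [ 0.49 -0.59  0.2 ]
8.0 [-0.22 -0.05  0.97]
6.5 [ 3.19 -0.44 -1.1 ]
[ 3.92 -0.19 -1.15]
 t45.45 [500.1 154.4 189.1] F [ 3.86  1.44 -3.34] T [ 0.47 -1.05  0.18] g0.100
```

View pics/k_s3.png

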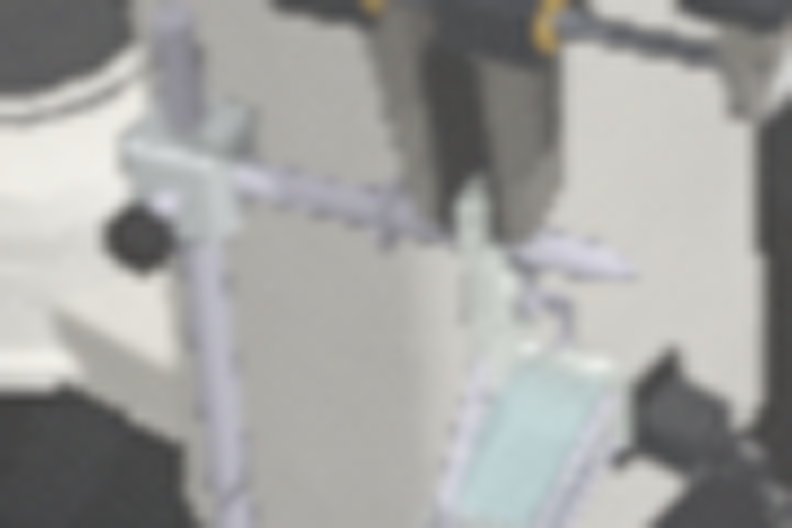

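View pics/k_wrist.png

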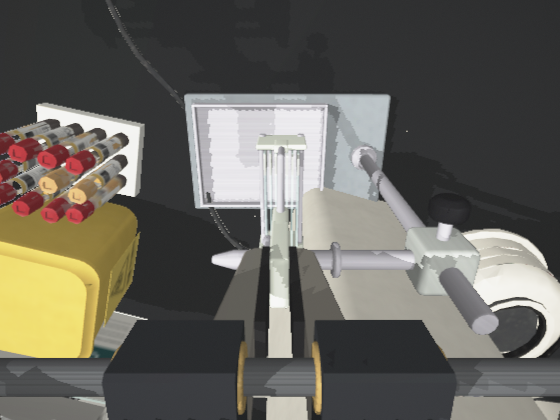

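```bash
python3 - <<'E'
from h import *
f0=np.load('f0.npy')
y=1.5
go(9,y,212,feed=20); go(9,y,209,feed=30)
z=209.
while z>206:
    z-=.5; go(9,y,z,feed=15); f=sf(F(4)-f0)
    if f[2]>1.7: break
print(z,np.round(f,2))
grip(0.16,20); robot.hold(.3); print(np.round(sf(F(5)-f0),2)); st()
ci=shot('wrist','l_wrist'); ci=shot('side','l_side')
a=cv2.imread('pics/l_side.png');cv2.imwrite('pics/l_s3.png',cv2.resize(a[200:260,200:290],None,fx=8.8,fy=8.8,interpolation=cv2.INTER_CUBIC))
E
```

```text
207.5 [-0.02 -0.58  1.78]
[ 0.29 -0.44  2.54]
 t47.70 [502.2 155.  184.5] F [-0.46 -0.56  0.59] T [ 0.1  -0.04 -0.02] g0.160
```

View pics/l_wrist.png

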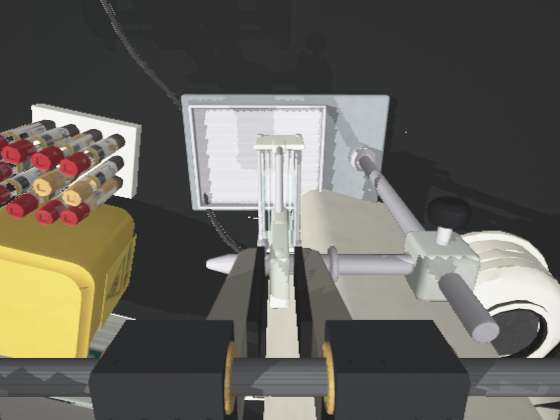

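```bash
python3 - <<'E'
from h import *
p=[*SP(9,1.5)]
robot.servo_line(p+[200],feed=25); print(np.round(F(3),2))
robot.servo_line(p+[245],feed=80)
robot.hold(1.0); st()
ci=shot('wrist','m_wrist'); 
for n in ('eye','carrier'): print(pin('wrist',n,ci))
ci=shot('side','m_side')
for n in ('eye','carrier'): print(pin('side',n,ci))
a=cv2.imread('pics/m_side.png');cv2.imwrite('pics/m_s3.png',cv2.resize(a[190:300,200:300],None,fx=5.4,fy=5.4,interpolation=cv2.INTER_CUBIC))
E
```

```text
[ 0.56 -0.1   0.02]
 t50.33 [502.2 155.  245. ] F [-0.58 -0.66 -0.06] T [ 0.09 -0.04 -0.05] g0.161
[(0.7, array([503.1, 151.1, 208.2]))]
[(0.9, array([507.6, 155.5,  96. ]))]
[(0.65, array([503.8, 152.1, 209.4]))]
[(0.63, array([501.7, 159.1,  93.7]))]
```

View pics/m_s3.png

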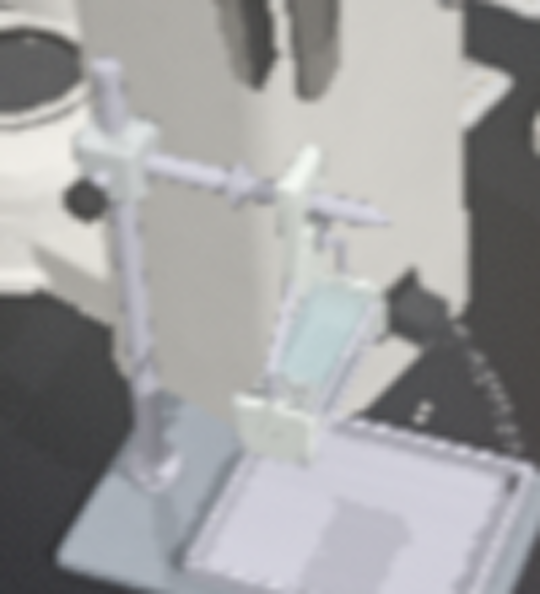

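View pics/m_wrist.png

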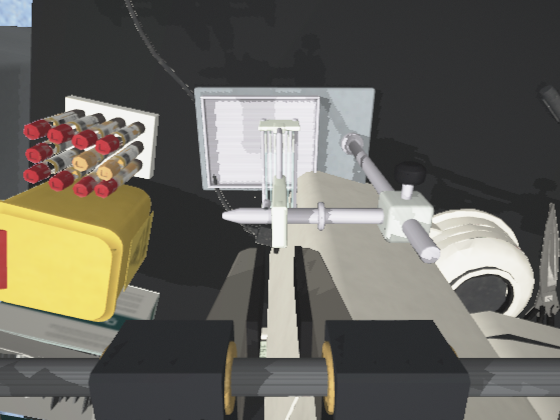

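```bash
python3 - <<'E'
from h import *
shot('side','n_side')
a=cv2.imread('pics/m_side.png').astype(int);b=cv2.imread('pics/n_side.png').astype(int)
print(abs(a-b)[200:300,200:300].max(),abs(a-b)[200:300,200:300].mean()); st()
print(robot.job_done())
E
```

```text
13 0.6166
 t50.68 [502.2 155.  245. ] F [-0.41  0.47 -0.23] T [ 0.05 -0.04  0.01] g0.158
the job is handed in; nothing more can be done
None
```

The slide carrier is hanging by its eye on the peg, caught behind the drop tongue, and I handed the job in at about 50.7 s. The interface reports no verdict, so the result below rests on my own checks.

**How it went**
- **Insertion:** I lifted the carrier out of the dish and found the peg by eye, then by light probing. Its axis is about 211 mm above the bench. Pushing the eye on drew about 3 N at most, near the end of the travel. The tongue dropped once the eye was about 27 mm past the pin.
- **Pull test:** I drew the carrier back against the tongue with 3.2–3.9 N for about 0.4 s, slightly above the 3 N asked. It held, stopping where the tongue should.
- **Release:** I set the carrier down until its weight rested on the peg, opened the fingers and lifted the hand straight up.

**Last checks**
- The pictures show it hanging upright, with the tongue down in front of the head. The networks put the eye about 9–10 mm past the pin at 208–209 mm height, and two pictures in a row showed no movement.
- The fingers were clear and the force reading was at noise level.
- I did not measure the bottle, timer or dish again after the lift. The hand felt no contact with them.

**What disagreed with the brief**
- **First grasp:** it closed on air just above the head, because the real fingertips sit about 34 mm short of the reported TCP. I measured that by touching the head's top with about 2.4 N, then gripped again.
- **Grip direction:** I gripped across the head's 10 mm thickness, not the 30 mm you asked for, and leaned the hand slightly. A tall white appliance beside the stand left no room for the wide gripper body the other way.

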